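# Load a counting slide under the viewer's sprung clips and set the magnification

### The arm

A 7-joint arm with a two-finger parallel gripper is mounted at the origin on a cart in front of the work surface, level with it; the furniture and walls round the work are solid. World frame = base frame: x ahead of the robot, y to its left, z up, the work surface at z = 0. Lengths are in m, angles in rad, forces in N, time in s.
With the tool pointing down it reaches from about 0.4 to 0.85 m from the base axis. Payload 4.5 kg.
Tool frame: the origin (TCP) lies at the very end of the fingers, on their centre line; the grasp point (between the pads) lies 19 mm behind it; z points along the fingers, x is the direction in which the jaws open and shut, and the axes are right-handed (so a half turn about z gives the same grasp; the last joint's range is limited). The gripper opens to 88 mm and grips with 3 to 60 N. Pads are 18 mm wide; open, the fingers measure 123 mm over their backs; the gripper's body (75 mm by 187 mm) begins 45 mm behind the grasp point.
Start: joints at [1.367, 0.689, -0.195, 1.565, 0.157, 0.902, -0.215], TCP at [0.147, -0.607, 0.239] pointing down, gripper open.
Joint ranges: [-3.01, 3.01], [-0.46, 2.08], [-1.47, 1.51], [0.13, 2.56], [-1, 4.14], [0.04, 2.09], [-2.66, 2.66]. Speed limits (rad/s): [2.57, 2.57, 3.14, 3.14, 3.14, 3.14, 3.14].

### API

Orientations are given as a unit quaternion [x, y, z, w].
In Python, from plant import * gives the robot as it stands.
- The arm moves only by the tool apply_moves, never from a script. Its argument "series" is a list of rows, each an object of numbers: "x", "y", "z": the shift along the tool's x, y, z in units of 80 cm (1.0 is 80 cm); "wx", "wy", "wz": the turn, a rotation vector about the tool's x, y, z in units of pi rad (1.0 is pi rad); "fingers": the opening, from -1 (shut) to 1 (fully open), so that 0 is half open. In form: [{"x": .., "y": .., "z": .., "wx": .., "wy": .., "wz": .., "fingers": ..}, ...]. A call has 1 to 8 rows; each row shifts and turns the pose as measured when the row begins, along the tool's axes as they then stand; what a row does not reach is not made up. A row lasts 1/8 s, in which the tool goes at most 62.5 mm and 10.7 degrees, less where a joint would pass 70% of its speed; a pose out of reach is approached as far as the arm can. A call with a number of a shift or a turn outside -1 to 1 is refused whole. A call with a gripper value outside its range is refused whole. The fingers move at their own pace and stop on an object; "force" is the grip in N (left out, the last holds). Time passes only in rows, so rows that do not move let the fingers close. It gives the time, the measured TCP pose, the force and the opening at its end, in the units of the state.
- get_state(): the state, without advancing time (a new reading comes with each control period).
- snapshot(name): name is "side" or "top" or "wrist"; returns (picture, depth): 480x640x3 uint8, red, green, blue; 480x640 float32, m along the optical axis (not along the pixel's ray), 0 where there is no reading.
- camera_model(name): a dict with "camera_matrix" (3x3 intrinsics, pixels), "dist_coeffs" ([k1, k2, p1, p2, k3] as OpenCV has them; the pictures are not rectified), "world_from_camera" (4x4, takes a point from camera to world coordinates). Camera axes: x right, y up, looking along -z (the intrinsics and any distortion apply to the point x, -y, -z); pixel columns grow to the right and rows downward; lengths in m; the calibration is good to about 2 mm. A picture is of the moment at which its call begins: read the wrist's pose just before it. camera_model takes no time and is no camera call; for the wrist camera it gives the pose at the moment of the call.
- finish_job(): hands the job in, once; it reports no verdict.
The state is a dict: "clock": time; "q": joint angles; "qd": joint speeds; "joint_torque": joint torques, N m; "tool_pos": TCP position; "eef_rot": TCP orientation; "contact_force": force on the tool from outside, world axes, zero at the start; "moment": the same for the moment, N m; "opening": opening from 0.0 (shut) to 1.0 (fully open).
Only numpy, scipy, OpenCV 4.12 (cv2) and the standard library are available. Lean on these libraries where they do the work, as an engineer would, in place of code of your own. Each camera call takes 0.05 s, during which the arm holds its last target. There are 200 camera calls.

### The job

Get the slide viewer ready for an egg count: slide the glass counting slide in its carrier, tab towards you, along the stage and under the two sprung clips, on against the sprung buffer pins until both clips have snapped down into the carrier's notches and hold it there. Set the magnification knob, which stands at its end stop, three clicks clockwise. Don't force the glass against the stop, and leave the cup, the tally counter and the petri dish where they are.

Things in the scene. Friction and masses are not known exactly. Their poses are not given: they have to be found in the camera images.
- carrier_tab (a point): Centre of the slide carrier's upright finger tab: a blue-grey plate 10 mm thick (along x), 44 mm wide (y), at the carrier's rear end, its top 40 mm and this point 24 mm above the carrier's underside; take it from above, one finger before and one behind it. x points from the tab to the carrier's front. It starts flat on the worktop left of the viewer, tab up.
- carrier_front (a point): Middle of the carrier's front edge at its underside: 143 mm ahead (x) of and 24 mm below the tab's centre; same axes. The side rails are bevelled to about 2 mm over their front 15 mm; a square notch across each rail for a clip's nose (13 mm long, 4 mm deep) has its middle 31 mm behind this edge. The front corners are cut off.
- carrier: The loose slide carrier: flat blue-grey frame, 150 mm long (x), 70 mm wide (y), about 110 g, side rails 8 mm thick, holding a clear double-width glass counting slide with two ruled squares. Origin at the centre of its underside, 68 mm ahead of the tab's middle.
- stage_home (a point): Foot of the end stop (8 mm high) on the stage's centre line, at deck height. x is the way the slide is pushed in (away from the robot), y left, z up. A loaded slide rests with carrier_front about 2 mm before this point. Guides 7 mm high, 73 mm apart (1.5 mm play each side), run parallel from 75 mm before the stop; a flared mouth before them opens to about 94 mm, 106 mm before the stop.
- viewer: The fixed slide viewer: white box with a grey deck, 250 mm deep (x), 220 mm wide (y), deck 55 mm above the worktop; origin at the centre of its underside, same axes as stage_home. The stage (two white low-friction runners) is left of centre, the knob front right; a flat display stands along the back edge, up to 195 mm above the worktop. The deck ends 201 mm before the end stop.
- clip_left (a joint): Left steel clip, hinged behind the end stop and sprung down: angle in rad, 0 at rest, up to 0.45. Riding on a rail it reads about 0.10, snapped into the notch about 0.01. It presses down with 5 to 11 N. Pushing the slide in takes up to 15 to 23 N, under which an arm gives way by some mm; the force drops sharply as the rollers fall into the notches.
- clip_right (a joint): Right clip, the same. The rollers begin to fall with the slide's front 6 mm before the end stop and are down at about 2 mm; let go before that, and the buffer pins push the slide back.
- clip_left_nose (a point): Underside of the left clip's nose roller (10 mm across): 31 mm before the end stop, 26 mm left of the centre line, 3.5 mm above the deck at rest. In front of it an upturned lip rises to about 24 mm above the deck; the clip begins 52 mm before the stop.
- clip_right_nose (a point): The same for the right clip, 26 mm right of the centre line.
- end_stop: The solid end stop: aluminium bar 85 mm wide, 8 mm high, 6 mm thick, across the stage in front of the clip pivots; origin 3 mm behind stage_home. The glass may not be forced against it: over 20 N would crack the slide.
- buffer (a joint): Two sprung brass buffer pins in the end stop, 12 mm either side of the centre line: how far they are pressed in, m. At 0 they stand out 6 mm from the stop, towards the slide; they push back with 16 N at first and 26 N when flush at 0.006. With the slide loaded they read about 0.004 and hold its notches against the clips' rollers.
- mag_knob (a joint): Magnification knob: angle in rad, 0 at its anticlockwise end stop, where it starts, growing clockwise seen from above, to 2.09 (five clicks). A click is 0.419 rad (24 degrees); a detent pulls it into the nearest click and holds it; passing from one to the next takes up to 0.25 N m, then it pulls on by as much.
- knob_grip (a point): On the knob's vertical axis, 22 mm above the deck, in its black bar grip: 42 mm long, 11 mm wide, from 7 to 35 mm above the deck, on a round skirt 44 mm across whose top is 7 mm above the deck (keep the fingertips off it). The point turns with the knob; the bar lies along the point's y, its white index line towards +y.
- cup: Bystander: specimen cup with a yellow cap, 58 mm wide, 75 mm high, behind and left of the viewer; origin at the centre of its underside.
- counter: Bystander: white hand tally counter, 52 x 70 x 23 mm, right of the viewer; origin under its centre.
- dish: Bystander: petri dish, 62 mm wide, 15 mm high, near the front edge of the worktop; origin under its centre.
Not all that is in view belongs to the job. What is shaped like the carrier but turquoise is not meant.

How it is judged:
At the end, for the whole second after the job is handed in: The carrier lies flat on the stage, its front edge at most 3.5 mm before the end stop and within 3 mm of the centre line, both clips down in its notches (below 0.035 rad), at rest; the magnification knob rests at the third click from its end stop (1.257 rad, within 0.12) (x of carrier_front in the frame of stage_home between -0.0035 and 0.0015 m and y of carrier_front in the frame of stage_home between -0.003 and 0.003 m and z of carrier_front in the frame of stage_home between -0.003 and 0.003 m and angle between the z axis of carrier_front and the z axis of stage_home, either way round below 0.04 rad and angle between the x axis of carrier_front and the x axis of stage_home, either way round below 0.05 rad and value of joint each of clip_left, clip_right below 0.035 rad and value of joint mag_knob between 1.13664 and 1.37664 rad and linear speed of carrier below 0.01 m/s); the robot touches nothing.
It fails at once if the slide is forced against the solid end stop with more than 20 N (contact force between carrier and end_stop above 20 N).
It fails at once if the cup, the tally counter or the petri dish is moved by more than 20 mm (distance of any of cup, counter, dish from where it was at the start of the episode above 0.02 m).
It also fails if it takes over 64 s, if anything falls off the work surface, if the arm or the gripper's body presses on something with over 40 N, if the wrist force passes 120 N, or if a joint passes its speed limit or range.

## Working session

There is one attempt and no reset: what is moved stays moved. The work goes in short steps, Python scripts to look and compute and a tool call to move; the robot and the scene stay as the last step left them, time stands still between calls to the robot, and variables do not carry over. Pictures are saved under pics/ and viewed, about 8 in all and at most 12, crops included, and the job is handed in when it is done.

Besides the shell and the picture viewer there is one more tool, called after "Call:" as name(argument=value, ...), one argument or row to a line, values as JSON. apply_moves: Moves the arm, as the interface text tells. Its arguments: {"type":"object","properties":{"series":{"type":"array","items":{"type":"object","properties":{"x":{"type":"number"},"y":{"type":"number"},"z":{"type":"number"},"wx":{"type":"number"},"wy":{"type":"number"},"wz":{"type":"number"},"fingers":{"type":"number"}}}},"force":{"type":"number"}},"required":["series"]}

```bash
mkdir -p pics; ls
python3 - <<'E'
from plant import *
import cv2,numpy as np
s=get_state();print(s)
for n in("top","side"):
    p,d=snapshot(n);cv2.imwrite(f"pics/{n}0.png",p[:,:,::-1]);np.save(f"pics/{n}0.npy",d)
    m=camera_model(n);print(n,m)
E
```

```text
pics
{'clock': 0.0, 'q': array([ 1.36680221,  0.68999609, -0.19450016,  1.56633003,  0.15731553,
        0.90246132, -0.21509765]), 'qd': array([-0.00205657,  0.00088346, -0.00202325, -0.00047177,  0.00072139,
       -0.0005585 , -0.00035075]), 'joint_torque': array([-1.33024446e-04, -5.27566874e+01, -1.26732677e+00, -1.53430653e+01,
       -5.27660816e-02,  6.27172718e-03,  1.58672265e-04]), 'tool_pos': array([ 0.14702283, -0.60682806,  0.23790584]), 'eef_rot': array([ 7.86015275e-01, -6.18206418e-01, -7.50877150e-04, -4.98628172e-04]), 'contact_force': array([ 0.55466406, -0.07513736, -0.54249258]), 'moment': array([-0.01071481,  0.05100841,  0.05650912]), 'opening': 0.9984701996750541}
top {'camera_matrix': array([[561.36973122,   0.        , 316.62057603],
       [  0.        , 561.36973122, 238.58314234],
       [  0.        ,   0.        ,   1.        ]]), 'dist_coeffs': array([0.06118825, 0.        , 0.        , 0.        , 0.        ]), 'world_from_camera': array([[ 0.00612532,  0.98940584, -0.14504678,  0.31207528],
       [-0.99991203,  0.0077666 ,  0.01075194,  0.17084717],
       [ 0.01176455,  0.14496816,  0.98936638,  1.7173495 ],
       [ 0.        ,  0.        ,  0.        ,  1.        ]])}
side {'camera_matrix': array([[463.26731977,   0.        , 328.69253002],
       [  0.        , 463.26731977, 238.63926176],
       [  0.        ,   0.        ,   1.        ]]), 'dist_coeffs': array([0.02270498, 0.        , 0.        , 0.        , 0.        ]), 'world_from_camera': array([[ 0.99808261,  0.01783649, -0.0592702 ,  0.46953017],
       [-0.05923209,  0.5531356 , -0.83098289, -0.91903138],
       [ 0.01796264,  0.83290027,  0.55313152,  0.81662061],
       [ 0.        ,  0.        ,  0.        ,  1.        ]])}
```

View pics/top0.png

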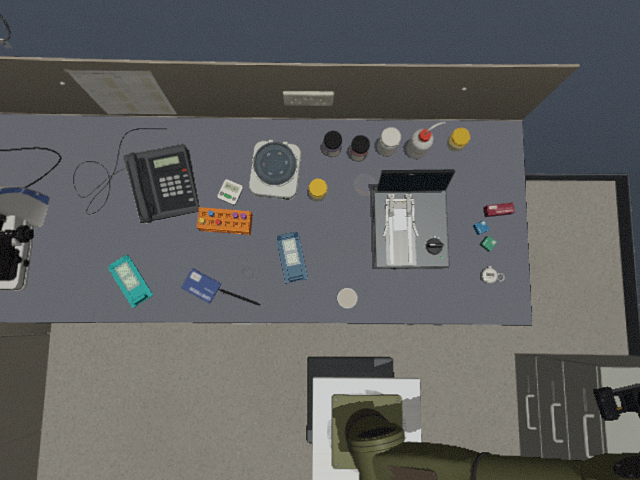

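View pics/side0.png

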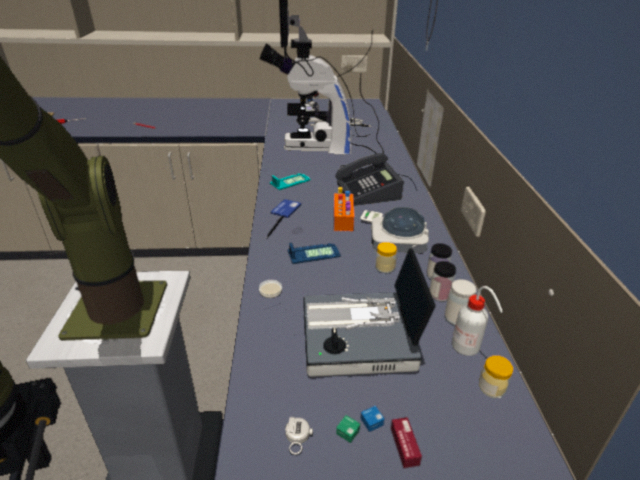

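The top view shows the carrier at about (291,257), the viewer at (410,225) and the knob at (434,245). The side view shows the tab at the robot end of the carrier (292,250). Next I'll measure these coarsely.

```bash
cat > h.py <<'E'
import cv2,numpy as np
from plant import *
from scipy.spatial.transform import Rotation as R
def ray(m,uv):
    uv=np.array(uv,float).reshape(-1,1,2)
    n=cv2.undistortPoints(uv,m["camera_matrix"],m["dist_coeffs"])[:,0]
    T=m["world_from_camera"];d=np.c_[n[:,0],-n[:,1],-np.ones(len(n))]@T[:3,:3].T
    return T[:3,3],d
def onplane(m,uv,z):
    o,d=ray(m,uv);return o+d*((z-o[2])/d[:,2])[:,None]
def cloud(m,d):
    v,u=np.mgrid[0:480,0:640];o,r=ray(m,np.c_[u.ravel(),v.ravel()])
    return (o+r*d.reshape(-1,1)).reshape(480,640,3)
def rows(target,yaw=None,pos=None,rot=None):
    """print shift & turn, units of the moves, from the present pose to target with jaws' x axis at world yaw (tool down)"""
    s=get_state();p=np.array(s["tool_pos"]) if pos is None else pos
    q=R.from_quat(s["eef_rot"]) if rot is None else rot
    sh=q.inv().apply(np.array(target)-p)/0.8
    if yaw is None: print("shift",sh.round(4));return q
    best=min((R.from_euler("z",yaw+k)*R.from_euler("x",np.pi) for k in(0,np.pi)),key=lambda t:(q.inv()*t).magnitude())
    w=(q.inv()*best).as_rotvec()/np.pi
    print("shift",sh.round(4),"turn",w.round(4));return best
E
python3 - <<'E'
from h import *
p=cv2.imread("pics/top0.png");m=camera_model("top");hsv=cv2.cvtColor(p,cv2.COLOR_BGR2HSV)
print(hsv[257,281:302].tolist())
mk=((hsv[...,0]>97)&(hsv[...,0]<113)&(hsv[...,1]>100)).astype(np.uint8);mk[:,:265]=0;mk[:,315:]=0;mk[:225]=0;mk[295:]=0
c=max(cv2.findContours(mk,0,1)[0],key=cv2.contourArea);r=cv2.minAreaRect(c);print(r)
print(onplane(m,cv2.boxPoints(r),0.008).round(3))
print("knob",onplane(m,[[434,245]],.08).round(3))
print("deck corners",onplane(m,[[374,267],[448,266],[446,191],[375,191]],.055).round(3))
print("home guess",onplane(m,[[400,195]],.06).round(3),"dish,cup",onplane(m,[[347,298],[318,189]],.01).round(3))
E
```

```text
[[101, 94, 122], [102, 94, 125], [103, 96, 127], [101, 83, 147], [90, 14, 159], [84, 16, 156], [41, 18, 194], [38, 14, 197], [39, 17, 197], [50, 17, 184], [48, 19, 179], [44, 14, 194], [38, 15, 198], [38, 15, 198], [44, 20, 187], [50, 17, 178], [73, 11, 164], [90, 5, 158], [103, 63, 145], [103, 94, 128], [103, 94, 127]]
((295.2353210449219, 277.9411926269531), (3.8805696964263916, 14.55213737487793), 75.96376037597656)
[[0.441 0.24  0.008]
 [0.452 0.197 0.008]
 [0.441 0.194 0.008]
 [0.43  0.237 0.008]]
knob [[ 0.536 -0.192  0.08 ]]
deck corners [[ 0.472 -0.018  0.055]
 [ 0.477 -0.238  0.055]
 [ 0.704 -0.238  0.055]
 [ 0.703 -0.023  0.055]]
home guess [[ 0.69  -0.098  0.06 ]] dish,cup [[0.381 0.059 0.01 ]
 [0.718 0.149 0.01 ]]
```

```bash
cat >> h.py <<'E'
def plan(target,yaw,n):
    s=get_state();p=np.array(s["tool_pos"]);q=R.from_quat(s["eef_rot"]);t=np.array(target)
    best=min((R.from_euler("z",yaw+k)*R.from_euler("x",np.pi) for k in(0,np.pi)),key=lambda b:(q.inv()*b).magnitude())
    w=(q.inv()*best).as_rotvec();dp=(t-p)/n
    print("clock",s["clock"],"n",n,"mm/row",(np.linalg.norm(dp)*1e3).round(1),"deg/row",np.degrees(np.linalg.norm(w)/n).round(1),"turn/row",(w/n/np.pi).round(4))
    for i in range(n):
        print((( q*R.from_rotvec(w*i/n)).inv().apply(dp)/.8).round(4))
E
python3 - <<'E'
from h import *
plan([.49,-.16,.36],0,12)
E
```

```text
clock 0.1 n 12 mm/row 48.0 deg/row 6.4 turn/row [-0.      0.     -0.0354]
[-0.0368 -0.0457 -0.0127]
[-0.0316 -0.0495 -0.0127]
[-0.0259 -0.0527 -0.0127]
[-0.0199 -0.0552 -0.0127]
[-0.0136 -0.0571 -0.0127]
[-0.0072 -0.0582 -0.0127]
[-0.0007 -0.0587 -0.0127]
[ 0.0058 -0.0584 -0.0127]
[ 0.0122 -0.0574 -0.0127]
[ 0.0185 -0.0557 -0.0127]
[ 0.0246 -0.0533 -0.0127]
[ 0.0303 -0.0502 -0.0127]
```

Call:
apply_moves(
  series=[
    {"x": -0.037,"y": -0.046,"z": -0.013,"wz": -0.035},
    {"x": -0.032,"y": -0.05,"z": -0.013,"wz": -0.035},
    {"x": -0.026,"y": -0.053,"z": -0.013,"wz": -0.035},
    {"x": -0.02,"y": -0.055,"z": -0.013,"wz": -0.035},
    {"x": -0.014,"y": -0.057,"z": -0.013,"wz": -0.035},
    {"x": -0.007,"y": -0.058,"z": -0.013,"wz": -0.035},
    {"x": -0.001,"y": -0.059,"z": -0.013,"wz": -0.035},
    {"x": 0.006,"y": -0.058,"z": -0.013,"wz": -0.035},
  ],
)

```text
schema error: expected keys x, y, z, wx, wy, wz, fingers
```

Run:
```python
from h import *
print(get_state()["tool_pos"]);plan([.49,-.16,.36],0,6)
```

```text
[ 0.14705245 -0.60689436  0.23800431]
clock 0.1 n 6 mm/row 96.1 deg/row 12.7 turn/row [-0.0001  0.0001 -0.0707]
[-0.0737 -0.0914 -0.0253]
[-0.0517 -0.1054 -0.0253]
[-0.0273 -0.1142 -0.0254]
[-0.0014 -0.1174 -0.0254]
[ 0.0245 -0.1148 -0.0254]
[ 0.0492 -0.1066 -0.0254]
```

All keys are needed in each row.

Call:
apply_moves(
  series=[
    {"x": -0.037,"y": -0.046,"z": -0.013,"wx": 0,"wy": 0,"wz": -0.035,"fingers": 1},
    {"x": -0.032,"y": -0.05,"z": -0.013,"wx": 0,"wy": 0,"wz": -0.035,"fingers": 1},
    {"x": -0.026,"y": -0.053,"z": -0.013,"wx": 0,"wy": 0,"wz": -0.035,"fingers": 1},
    {"x": -0.02,"y": -0.055,"z": -0.013,"wx": 0,"wy": 0,"wz": -0.035,"fingers": 1},
    {"x": -0.014,"y": -0.057,"z": -0.013,"wx": 0,"wy": 0,"wz": -0.035,"fingers": 1},
    {"x": -0.007,"y": -0.058,"z": -0.013,"wx": 0,"wy": 0,"wz": -0.035,"fingers": 1},
    {"x": -0.001,"y": -0.059,"z": -0.013,"wx": 0,"wy": 0,"wz": -0.035,"fingers": 1},
    {"x": 0.006,"y": -0.058,"z": -0.013,"wx": 0,"wy": 0,"wz": -0.035,"fingers": 1},
  ],
)

```text
clock: 1.1
tool_pos: [0.3763, -0.2998, 0.32]
eef_rot: [0.977, -0.215, -0.003, -0.002]
contact_force: [1.6, 0.2, 0.7]
opening: 0.996
```

Run:
```python
from h import *
print(get_state()["tool_pos"]);plan([.49,-.16,.36],0,6)
```

```text
[ 0.37631381 -0.29976675  0.32002501]
clock 1.1 n 6 mm/row 30.8 deg/row 4.1 turn/row [-0.0002  0.0004 -0.023 ]
[ 0.0092 -0.0364 -0.0083]
[ 0.0118 -0.0356 -0.0083]
[ 0.0144 -0.0347 -0.0083]
[ 0.0168 -0.0335 -0.0083]
[ 0.0192 -0.0322 -0.0083]
[ 0.0215 -0.0308 -0.0083]
```

Call:
apply_moves(
  series=[
    {"x": 0.009,"y": -0.036,"z": -0.008,"wx": 0,"wy": 0,"wz": -0.023,"fingers": 1},
    {"x": 0.012,"y": -0.036,"z": -0.008,"wx": 0,"wy": 0,"wz": -0.023,"fingers": 1},
    {"x": 0.014,"y": -0.035,"z": -0.008,"wx": 0,"wy": 0,"wz": -0.023,"fingers": 1},
    {"x": 0.017,"y": -0.034,"z": -0.008,"wx": 0,"wy": 0,"wz": -0.023,"fingers": 1},
    {"x": 0.019,"y": -0.032,"z": -0.008,"wx": 0,"wy": 0,"wz": -0.023,"fingers": 1},
    {"x": 0.022,"y": -0.031,"z": -0.008,"wx": 0,"wy": 0,"wz": -0.023,"fingers": 1},
    {"x": 0,"y": 0,"z": 0,"wx": 0,"wy": 0,"wz": 0,"fingers": 1},
  ],
)

```text
clock: 1.98
tool_pos: [0.4926, -0.1494, 0.3588]
eef_rot: [1.0, 0.011, -0.004, -0.004]
contact_force: [0.2, 0.4, -0.9]
opening: 0.996
```

Run:
```python
from h import *
import pickle
m=camera_model("wrist");p,d=snapshot("wrist");cv2.imwrite("pics/w1.png",p[:,:,::-1]);np.save("pics/w1.npy",d);pickle.dump(m,open("pics/w1.pkl","wb"))
s=get_state();print(s["tool_pos"],s["eef_rot"],m)
```

```text
[ 0.49135606 -0.15117843  0.35824839] [ 0.99993392  0.00989427 -0.00508609 -0.00289503] {'camera_matrix': array([[336.46529428,   0.        , 320.13944874],
       [  0.        , 336.46529428, 240.38823441],
       [  0.        ,   0.        ,   1.        ]]), 'dist_coeffs': array([-0.04159687,  0.        ,  0.        ,  0.        ,  0.        ]), 'world_from_camera': array([[ 0.99971128, -0.02389954,  0.00248535,  0.49282926],
       [ 0.02240781,  0.96462726,  0.26266356, -0.08105733],
       [-0.00867497, -0.26253203,  0.96488428,  0.50423955],
       [ 0.        ,  0.        ,  0.        ,  1.        ]])}
```

View pics/w1.png

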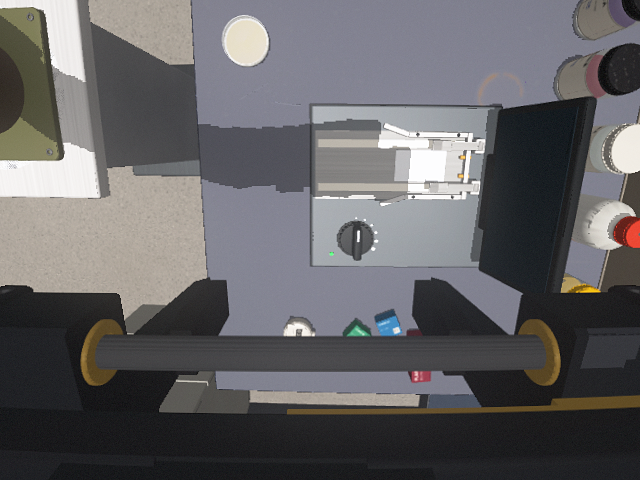

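The wrist view shows the knob at (357,239) with its bar roughly vertical. The brass pins are at about (461,157) and (461,171), and the deck's front edge is at column 311. I'll enlarge it.

Run:
```python
import cv2
p=cv2.imread("pics/w1.png")[100:275,300:495]
cv2.imwrite("pics/w1c.png",cv2.resize(p,None,fx=3.4,fy=3.4,interpolation=cv2.INTER_CUBIC))
```

```text
(no output)
```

View pics/w1c.png

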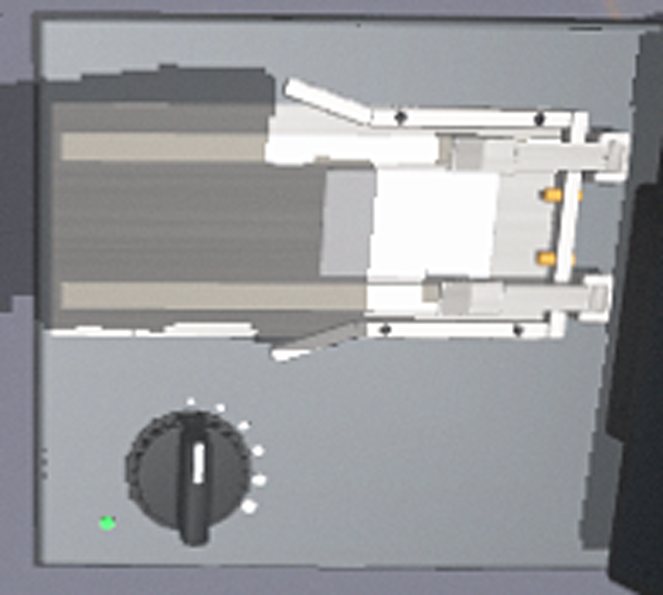

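Run:
```python
from h import *
import pickle
m=pickle.load(open("pics/w1.pkl","rb"))
f=lambda c,z:onplane(m,[( (a-1.2)/3.4+300,(b-1.2)/3.4+100) for a,b in c],z).round(4)
print("deck FL FR, BL",f([(36,13),(36,566)],.055).tolist())
print("deck left edge far",f([(630,18)],.055).tolist())
print("skirt c",f([(188,469)],.062),"bar top ends",f([(191,429),(197,545)],.09).tolist())
print("left guide inner edge top?",f([(372,125),(560,127)],.062).tolist())
print("right guide inner base/top",f([(372,320),(550,322)],.062).tolist())
print("stop front top edge",f([(565,172),(556,278)],.063).tolist())
print("pin tips",f([(543,195),(538,258)],.059).tolist())
print("runner edges left",f([(62,132),(435,134)],.056).tolist(),f([(62,160),(435,163)],.056).tolist())
print("runner right",f([(62,283),(430,284)],.056).tolist(),f([(62,308),(430,302)],.056).tolist())
C=cloud(m,np.load("pics/w1.npy"))
print("depth pts deck",C[115,330].round(4),C[250,420].round(4),"knob top",C[241,357].round(4),C[236,357].round(4))
# stop-height row scan
for v in (152,160,165,176): print([ (u,C[v,u].round(3).tolist()) for u in range(460,474,2)])
```

```text
deck FL FR, BL [[0.4753, -0.0258, 0.055], [0.4785, -0.2414, 0.055]]
deck left edge far [[0.6956, -0.0211, 0.055]]
skirt c [[ 0.5389 -0.1963  0.062 ]] bar top ends [[0.5363, -0.1737, 0.09], [0.5409, -0.2189, 0.09]]
left guide inner edge top? [[0.6008, -0.0627, 0.062], [0.6712, -0.0613, 0.062]]
right guide inner base/top [[0.6071, -0.1351, 0.062], [0.6766, -0.1339, 0.062]]
stop front top edge [[0.6748, -0.0775, 0.063], [0.6763, -0.1169, 0.063]]
pin tips [[0.669, -0.0862, 0.059], [0.67, -0.1098, 0.059]]
runner edges left [[0.4858, -0.068, 0.056], [0.6264, -0.065, 0.056]] [[0.486, -0.0782, 0.056], [0.6275, -0.0756, 0.056]]
runner right [[0.4869, -0.1244, 0.056], [0.6301, -0.1212, 0.056]] [[0.4871, -0.1341, 0.056], [0.6308, -0.1282, 0.056]]
depth pts deck [ 0.5004 -0.039   0.0547] [ 0.6319 -0.2144  0.0531] knob top [ 0.5389 -0.1938  0.0888] [ 0.5386 -0.1872  0.0887]
[(460, [0.672, -0.08, 0.053]), (462, [0.674, -0.08, 0.052]), (464, [0.676, -0.08, 0.056]), (466, [0.676, -0.08, 0.062]), (468, [0.678, -0.08, 0.062]), (470, [0.681, -0.079, 0.062]), (472, [0.684, -0.079, 0.061])]
[(460, [0.673, -0.09, 0.052]), (462, [0.675, -0.09, 0.053]), (464, [0.675, -0.09, 0.059]), (466, [0.677, -0.09, 0.062]), (468, [0.679, -0.09, 0.062]), (470, [0.686, -0.09, 0.054]), (472, [0.689, -0.09, 0.053])]
[(460, [0.673, -0.096, 0.054]), (462, [0.676, -0.096, 0.053]), (464, [0.676, -0.096, 0.059]), (466, [0.678, -0.096, 0.061]), (468, [0.681, -0.096, 0.06]), (470, [0.687, -0.096, 0.053]), (472, [0.689, -0.096, 0.054])]
[(460, [0.672, -0.11, 0.061]), (462, [0.676, -0.11, 0.059]), (464, [0.677, -0.11, 0.061]), (466, [0.68, -0.11, 0.062]), (468, [0.683, -0.11, 0.06]), (470, [0.689, -0.11, 0.053]), (472, [0.691, -0.11, 0.053])]
```

The viewer's yaw is about +0.019, home is about (0.6755, -0.0977), and the knob is at (0.5386, -0.196) with its bar normal at yaw about 0.10. I'll do the knob first.

Run:
```python
from h import *
print(get_state()["q"].round(2));plan([.5385,-.196,.12],0.1,5)
```

```text
[ 0.62  0.46 -0.64  1.7   0.3   1.1  -0.09]
clock 2.025 n 5 mm/row 49.4 deg/row 0.9 turn/row [-0.0004  0.0006 -0.0051]
[0.0122 0.0118 0.0594]
[0.0119 0.0119 0.0594]
[0.0115 0.012  0.0595]
[0.0112 0.0121 0.0595]
[0.0109 0.0122 0.0595]
```

Call:
apply_moves(
  series=[
    {"x": 0.012,"y": 0.012,"z": 0.059,"wx": 0,"wy": 0.001,"wz": -0.005,"fingers": -0.1},
    {"x": 0.012,"y": 0.012,"z": 0.059,"wx": 0,"wy": 0.001,"wz": -0.005,"fingers": -0.1},
    {"x": 0.012,"y": 0.012,"z": 0.059,"wx": 0,"wy": 0.001,"wz": -0.005,"fingers": -0.1},
    {"x": 0.011,"y": 0.012,"z": 0.059,"wx": 0,"wy": 0,"wz": -0.005,"fingers": -0.1},
    {"x": 0.011,"y": 0.012,"z": 0.059,"wx": 0,"wy": 0,"wz": -0.005,"fingers": -0.1},
    {"x": 0,"y": 0,"z": 0,"wx": 0,"wy": 0,"wz": 0,"fingers": -0.1},
  ],
)

```text
clock: 2.78
tool_pos: [0.5333, -0.2089, 0.1138]
eef_rot: [0.999, 0.041, -0.004, 0.001]
contact_force: [0.5, 0.1, 1.3]
opening: 0.452
```

Run:
```python
from h import *
print(get_state()["tool_pos"]);plan([.5385,-.196,.069],0.1,3)
```

```text
[ 0.53328412 -0.20888238  0.11377692]
clock 2.775 n 3 mm/row 15.6 deg/row 0.4 turn/row [ 0.0002  0.0008 -0.0018]
[ 0.0027 -0.0052  0.0186]
[ 0.0027 -0.0052  0.0186]
[ 0.0027 -0.0052  0.0186]
```

Call:
apply_moves(
  series=[
    {"x": 0.008,"y": -0.015,"z": 0,"wx": 0,"wy": 0.002,"wz": -0.005,"fingers": -0.1},
    {"x": 0,"y": 0,"z": 0,"wx": 0,"wy": 0,"wz": 0,"fingers": -0.1},
  ],
)

```text
clock: 3.02
tool_pos: [0.5395, -0.1958, 0.1169]
eef_rot: [0.999, 0.049, 0.001, 0.001]
contact_force: [-0.4, 0.6, 1.1]
opening: 0.448
```

Run:
```python
from h import *
print(get_state()["tool_pos"]);plan([.5385,-.196,.069],0.1,3)
```

```text
[ 0.53949513 -0.19584942  0.11686104]
clock 3.025 n 3 mm/row 16.0 deg/row 0.1 turn/row [ 0.0003 -0.0003 -0.0002]
[-0.0005 -0.      0.0199]
[-0.0005 -0.      0.0199]
[-0.0004  0.      0.0199]
```

Call:
apply_moves(
  series=[
    {"x": 0,"y": 0,"z": 0.02,"wx": 0,"wy": 0,"wz": 0,"fingers": -0.1},
    {"x": 0,"y": 0,"z": 0.02,"wx": 0,"wy": 0,"wz": 0,"fingers": -0.1},
    {"x": -0.001,"y": 0,"z": 0.015,"wx": 0,"wy": 0,"wz": 0,"fingers": -0.1},
    {"x": 0,"y": 0,"z": 0,"wx": 0,"wy": 0,"wz": 0,"fingers": -0.1},
  ],
)

```text
clock: 3.52
tool_pos: [0.5396, -0.1962, 0.0723]
eef_rot: [0.999, 0.049, 0.003, 0.002]
contact_force: [0.1, -0.2, 0.3]
opening: 0.453
```

Run:
```python
from h import *
print(get_state()["tool_pos"]);plan([.5385,-.196,.069],0.1,1)
```

```text
[ 0.53960908 -0.19618734  0.07234344]
clock 3.525 n 1 mm/row 3.5 deg/row 0.4 turn/row [ 0.0015 -0.0018 -0.0005]
[-0.0014 -0.0004  0.0042]
```

Close on the grip.

Call:
apply_moves(
  series=[
    {"x": -0.001,"y": 0,"z": 0.004,"wx": 0.001,"wy": -0.002,"wz": 0,"fingers": -1},
    {"x": 0,"y": 0,"z": 0,"wx": 0,"wy": 0,"wz": 0,"fingers": -1},
    {"x": 0,"y": 0,"z": 0,"wx": 0,"wy": 0,"wz": 0,"fingers": -1},
    {"x": 0,"y": 0,"z": 0,"wx": 0,"wy": 0,"wz": 0,"fingers": -1},
    {"x": 0,"y": 0,"z": 0,"wx": 0,"wy": 0,"wz": 0,"fingers": -1},
  ],
  force=50,
)

```text
clock: 4.15
tool_pos: [0.5396, -0.1964, 0.0691]
eef_rot: [0.999, 0.047, 0.0, 0.0]
contact_force: [0.3, 1.4, -1.3]
opening: 0.123
```

Run:
```python
from h import *
s=get_state();print(s["opening"]*88,s["contact_force"],s["moment"],s["q"].round(2));plan([.5385,-.196,.069],0.019-1.257,8)
print(R.from_quat(s["eef_rot"]).apply([1,0,0]))
```

```text
10.79404744984469 [ 0.29248834  1.44140344 -1.32513654] [ 0.00931311 -0.16471666 -0.58137021] [ 0.5   0.9  -0.41  1.84  0.65  0.54 -0.24]
clock 4.15 n 8 mm/row 0.1 deg/row 9.5 turn/row [ 0.    -0.     0.053]
[-0.0002 -0.0001  0.    ]
[-0.0002 -0.      0.    ]
[-0.0002 -0.      0.    ]
[-0.0002  0.      0.    ]
[-0.0002  0.      0.    ]
[-0.0002  0.0001  0.    ]
[-0.0002  0.0001  0.    ]
[-0.0001  0.0001  0.    ]
[9.95487740e-01 9.48880448e-02 6.46918333e-04]
```

Call:
apply_moves(
  series=[
    {"x": 0,"y": 0,"z": 0,"wx": 0,"wy": 0,"wz": 0.05,"fingers": -1},
    {"x": 0,"y": 0,"z": 0,"wx": 0,"wy": 0,"wz": 0.05,"fingers": -1},
    {"x": 0,"y": 0,"z": 0,"wx": 0,"wy": 0,"wz": 0.05,"fingers": -1},
    {"x": 0,"y": 0,"z": 0,"wx": 0,"wy": 0,"wz": 0.05,"fingers": -1},
    {"x": 0,"y": 0,"z": 0,"wx": 0,"wy": 0,"wz": 0.05,"fingers": -1},
    {"x": 0,"y": 0,"z": 0,"wx": 0,"wy": 0,"wz": 0.05,"fingers": -1},
    {"x": 0,"y": 0,"z": 0,"wx": 0,"wy": 0,"wz": 0.05,"fingers": -1},
    {"x": 0,"y": 0,"z": 0,"wx": 0,"wy": 0,"wz": 0,"fingers": -1},
  ],
)

```text
clock: 5.15
tool_pos: [0.5423, -0.1978, 0.0692]
eef_rot: [0.871, -0.492, 0.004, 0.0]
contact_force: [0.2, -0.6, -2.5]
opening: 0.123
```

Run:
```python
from h import *
s=get_state();print(s["tool_pos"],s["opening"]*88,s["contact_force"],s["moment"],s["q"].round(2));plan([.539,-.196,.069],0.095-1.257,1)
```

```text
[ 0.54233213 -0.19779457  0.06915011] 10.832624649350498 [ 0.1953466  -0.58511162 -2.47462169] [-0.04197969 -0.03924926 -0.03861887] [ 0.35  0.87 -0.13  1.84  0.25  0.44 -0.99]
clock 5.15 n 1 mm/row 3.8 deg/row 7.7 turn/row [-0.0013 -0.0019  0.0428]
[-0.0041  0.0024  0.0002]
```

Call:
apply_moves(
  series=[
    {"x": 0,"y": 0,"z": 0,"wx": 0,"wy": 0,"wz": 0.043,"fingers": -1},
    {"x": 0,"y": 0,"z": 0,"wx": 0,"wy": 0,"wz": 0,"fingers": -1},
  ],
)

```text
clock: 5.4
tool_pos: [0.5425, -0.1982, 0.0692]
eef_rot: [0.837, -0.548, 0.004, -0.0]
contact_force: [1.2, -0.6, -2.6]
opening: 0.119
```

Run:
```python
from h import *
s=get_state();print(s["tool_pos"],s["moment"]);plan([.539,-.196,.069],0.095-1.257,1)
```

```text
[ 0.54251702 -0.19818509  0.06915072] [-0.04909174 -0.02847305 -0.22193639]
clock 5.4 n 1 mm/row 4.1 deg/row 0.5 turn/row [-0.0015 -0.002   0.0009]
[-0.0043  0.0029  0.0001]
```

Call:
apply_moves(
  series=[
    {"x": 0,"y": 0,"z": 0,"wx": 0,"wy": 0,"wz": 0,"fingers": -0.2},
    {"x": 0,"y": 0,"z": 0,"wx": 0,"wy": 0,"wz": 0,"fingers": -0.2},
    {"x": 0,"y": 0,"z": 0,"wx": 0,"wy": 0,"wz": 0,"fingers": -0.2},
    {"x": 0,"y": 0,"z": -0.06,"wx": 0,"wy": 0,"wz": 0,"fingers": 0},
    {"x": 0,"y": 0,"z": -0.07,"wx": 0,"wy": 0,"wz": 0,"fingers": 0},
    {"x": 0,"y": 0,"z": -0.07,"wx": 0,"wy": 0,"wz": 0,"fingers": 0},
    {"x": 0,"y": 0,"z": 0,"wx": 0,"wy": 0,"wz": 0,"fingers": 0},
  ],
)

```text
clock: 6.28
tool_pos: [0.5411, -0.1964, 0.2337]
eef_rot: [0.84, -0.542, 0.003, -0.0]
contact_force: [1.3, 0.3, -0.2]
opening: 0.503
```

Run:
```python
from h import *
import pickle
m=camera_model("wrist");p,d=snapshot("wrist");cv2.imwrite("pics/w2.png",p[:,:,::-1]);np.save("pics/w2.npy",d);pickle.dump(m,open("pics/w2.pkl","wb"))
C=cloud(m,d)
# bar top: depth points 80..95mm near knob axis
k=(np.abs(C[...,2]-.09)<.004)&(np.hypot(C[...,0]-.539,C[...,1]+.196)<.026)&(d>0)
P=C[k][:,:2];print(len(P),P.mean(0))
r=cv2.minAreaRect(P.astype(np.float32)*1000);print(r)
w,V=np.linalg.eigh(np.cov(P.T));v=V[:,1];print("bar dir deg from +y",np.degrees(np.arctan2(-v[0],v[1])))
m1=pickle.load(open("pics/w1.pkl","rb"));C=cloud(m1,np.load("pics/w1.npy"))
k=(np.abs(C[...,2]-.09)<.004)&(np.hypot(C[...,0]-.539,C[...,1]+.196)<.026);P=C[k][:,:2];w,V=np.linalg.eigh(np.cov(P.T));v=V[:,1];print("before",len(P),np.degrees(np.arctan2(-v[0],v[1])))
print(get_state()["tool_pos"]);plan([.44,.20,.22],.22,9)
```

```text
536 [ 0.54079465 -0.19908682]
((540.2633666992188, -199.33172607421875), (41.63843536376953, 10.958698272705078), 19.27412223815918)
bar dir deg from +y 109.37577278356702
before 254 0.9991952393811429
[ 0.53937814 -0.19601141  0.23145499]
clock 6.325 n 9 mm/row 45.4 deg/row 8.7 turn/row [ 0.     -0.     -0.0483]
[-0.0558 -0.0101  0.0015]
[-0.0536 -0.0184  0.0015]
[-0.0502 -0.0263  0.0016]
[-0.0457 -0.0336  0.0016]
[-0.0401 -0.0401  0.0016]
[-0.0335 -0.0457  0.0016]
[-0.0263 -0.0503  0.0016]
[-0.0183 -0.0537  0.0016]
[-0.01   -0.0558  0.0016]
```

The knob turned by 71.6° (bar 1.0° → -70.6°), which is three clicks. Next is the carrier. The plan above ends close enough above it to look, so I'll drive it as printed with the fingers at 1.

Call:
apply_moves(
  series=[
    {"x": -0.056,"y": -0.01,"z": 0,"wx": 0,"wy": 0,"wz": -0.048,"fingers": 0.2},
    {"x": -0.054,"y": -0.018,"z": 0,"wx": 0,"wy": 0,"wz": -0.048,"fingers": 0.2},
    {"x": -0.05,"y": -0.026,"z": 0,"wx": 0,"wy": 0,"wz": -0.048,"fingers": 0.2},
    {"x": -0.046,"y": -0.034,"z": 0,"wx": 0,"wy": 0,"wz": -0.048,"fingers": 0.2},
    {"x": -0.04,"y": -0.04,"z": 0,"wx": 0,"wy": 0,"wz": -0.048,"fingers": 0.2},
    {"x": -0.033,"y": -0.046,"z": 0,"wx": 0,"wy": 0,"wz": -0.048,"fingers": 0.2},
    {"x": -0.026,"y": -0.045,"z": 0,"wx": 0,"wy": 0,"wz": -0.048,"fingers": 0.2},
    {"x": -0.01,"y": -0.03,"z": 0,"wx": 0,"wy": 0,"wz": -0.048,"fingers": 0.2},
  ],
)

```text
clock: 7.32
tool_pos: [0.4409, 0.1379, 0.2208]
eef_rot: [0.999, 0.05, -0.01, 0.001]
contact_force: [-0.2, 0.6, 0.3]
opening: 0.601
```

Call:
apply_moves(
  series=[
    {"x": 0,"y": 0,"z": 0,"wx": 0,"wy": 0,"wz": -0.03,"fingers": 0.2},
    {"x": 0,"y": 0,"z": 0,"wx": 0,"wy": 0,"wz": 0,"fingers": 0.2},
  ],
)

```text
clock: 7.58
tool_pos: [0.438, 0.14, 0.2184]
eef_rot: [0.995, 0.102, -0.013, 0.0]
contact_force: [-0.6, -0.2, -0.6]
opening: 0.605
```

Run:
```python
from h import *
import pickle
m=camera_model("wrist");p,d=snapshot("wrist");cv2.imwrite("pics/w3.png",p[:,:,::-1]);np.save("pics/w3.npy",d);pickle.dump(m,open("pics/w3.pkl","wb"))
C=cloud(m,d)
k=(np.abs(C[...,2]-.04)<.004)&(np.hypot(C[...,0]-.44,C[...,1]-.217)<.04)&(d>0)
P=C[k];print(len(P),P.mean(0));r=cv2.minAreaRect(P[:,:2].astype(np.float32)*1000);print(r)
w,V=np.linalg.eigh(np.cov(P[:,:2].T));v=V[:,1];print("tab dir from +y",np.arctan(-v[0]/v[1]))
s=get_state();print(s["tool_pos"],R.from_quat(s["eef_rot"]).apply([1,0,0]),s["q"].round(2))
```

```text
483 [0.44326533 0.21198432 0.03843708]
((443.3497009277344, 212.0025634765625), (9.552861213684082, 42.7730712890625), 12.516609191894531)
tab dir from +y 0.22276861489881153
[0.43803762 0.14003781 0.21848981] [ 0.9788834   0.20268728 -0.02655494] [-0.06  0.56 -0.53  2.04  0.43  0.68 -0.66]
```

View pics/w3.png

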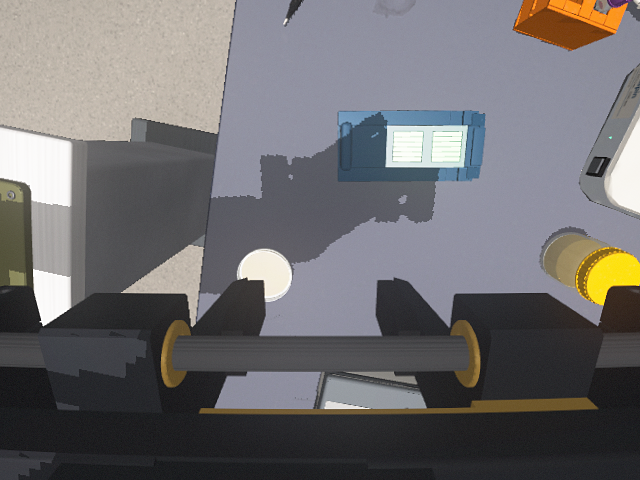

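The carrier is at (410,145), tab at left (345,147), front at right. The tab centre is (0.4433, 0.212) with yaw 0.22.

Run:
```python
from h import *
plan([.4433,.212,.10],.2215,3)
```

```text
clock 7.625 n 3 mm/row 46.2 deg/row 0.6 turn/row [-0.0003  0.0028 -0.0018]
[ 0.0095 -0.0288  0.0492]
[ 0.0093 -0.0288  0.0493]
[ 0.009  -0.0288  0.0493]
```

Call:
apply_moves(
  series=[
    {"x": 0.009,"y": -0.029,"z": 0.045,"wx": 0,"wy": 0.003,"wz": -0.002,"fingers": 0},
    {"x": 0.009,"y": -0.029,"z": 0.045,"wx": 0,"wy": 0.003,"wz": -0.002,"fingers": 0},
    {"x": 0.009,"y": -0.022,"z": 0.04,"wx": 0,"wy": 0.003,"wz": -0.002,"fingers": 0},
    {"x": 0,"y": 0,"z": 0,"wx": 0,"wy": 0,"wz": 0,"fingers": 0},
    {"x": 0,"y": 0,"z": 0,"wx": 0,"wy": 0,"wz": 0,"fingers": 0},
  ],
)

```text
clock: 8.25
tool_pos: [0.4455, 0.2043, 0.1105]
eef_rot: [0.995, 0.105, 0.001, 0.0]
contact_force: [0.1, -0.9, 0.7]
opening: 0.502
```

Run:
```python
from h import *
print(get_state()["tool_pos"]);plan([.4433,.212,.014],.2215,4)
```

```text
[0.44549369 0.20434644 0.1105155 ]
clock 8.25 n 4 mm/row 24.2 deg/row 0.2 turn/row [ 0.0001 -0.0001 -0.0009]
[-0.0002 -0.0025  0.0302]
[-0.0002 -0.0025  0.0302]
[-0.0002 -0.0025  0.0302]
[-0.0002 -0.0025  0.0302]
```

Call:
apply_moves(
  series=[
    {"x": 0,"y": -0.003,"z": 0.03,"wx": 0,"wy": 0,"wz": -0.001,"fingers": 0},
    {"x": 0,"y": -0.003,"z": 0.03,"wx": 0,"wy": 0,"wz": -0.001,"fingers": 0},
    {"x": 0,"y": -0.003,"z": 0.03,"wx": 0,"wy": 0,"wz": -0.001,"fingers": 0},
    {"x": 0,"y": 0,"z": 0.015,"wx": 0,"wy": 0,"wz": 0,"fingers": 0},
    {"x": 0,"y": 0,"z": 0,"wx": 0,"wy": 0,"wz": 0,"fingers": 0},
  ],
)

```text
clock: 8.88
tool_pos: [0.4495, 0.2071, 0.0307]
eef_rot: [0.995, 0.103, 0.005, -0.0]
contact_force: [0.3, -0.6, 0.2]
opening: 0.501
```

Run:
```python
from h import *
print(get_state()["tool_pos"]);plan([.4433,.212,.014],.2215,1)
```

```text
[0.44951447 0.20710484 0.03065635]
clock 8.875 n 1 mm/row 18.4 deg/row 1.0 turn/row [ 0.0001 -0.0034 -0.0047]
[-0.0066 -0.0076  0.0207]
```

Call:
apply_moves(
  series=[
    {"x": -0.006,"y": -0.007,"z": 0.012,"wx": 0,"wy": -0.003,"wz": -0.005,"fingers": 0},
    {"x": 0,"y": 0,"z": 0.006,"wx": 0,"wy": 0,"wz": 0,"fingers": 0},
    {"x": 0,"y": 0,"z": 0,"wx": 0,"wy": 0,"wz": 0,"fingers": 0},
  ],
)

```text
clock: 9.25
tool_pos: [0.4445, 0.212, 0.0171]
eef_rot: [0.994, 0.111, 0.002, -0.001]
contact_force: [0.6, -0.3, 0.5]
opening: 0.499
```

Run:
```python
from h import *
print(get_state()["tool_pos"]);plan([.4433,.212,.014],.2215,1)
```

```text
[0.44450648 0.21200915 0.01708781]
clock 9.25 n 1 mm/row 3.3 deg/row 0.2 turn/row [-0.0003 -0.001   0.0002]
[-0.0015 -0.0003  0.0039]
```

Call:
apply_moves(
  series=[
    {"x": -0.001,"y": 0,"z": 0.005,"wx": 0,"wy": -0.001,"wz": 0,"fingers": 0},
    {"x": 0,"y": 0,"z": 0,"wx": 0,"wy": 0,"wz": 0,"fingers": -1},
    {"x": 0,"y": 0,"z": 0,"wx": 0,"wy": 0,"wz": 0,"fingers": -1},
    {"x": 0,"y": 0,"z": 0,"wx": 0,"wy": 0,"wz": 0,"fingers": -1},
    {"x": 0,"y": 0,"z": 0,"wx": 0,"wy": 0,"wz": 0,"fingers": -1},
    {"x": 0,"y": 0,"z": 0,"wx": 0,"wy": 0,"wz": 0,"fingers": -1},
  ],
  force=60,
)

```text
clock: 10.0
tool_pos: [0.4439, 0.2117, 0.0132]
eef_rot: [0.994, 0.111, 0.0, -0.0]
contact_force: [-0.5, -0.1, -0.1]
opening: 0.107
```

Run:
```python
from h import *
s=get_state();print(s["tool_pos"],R.from_quat(s["eef_rot"]).as_matrix().round(4),s["opening"]*88,s["contact_force"])
```

```text
[0.44388775 0.21167312 0.0131974 ] [[ 9.755e-01  2.199e-01  1.000e-04]
 [ 2.199e-01 -9.755e-01  8.000e-04]
 [ 2.000e-04 -7.000e-04 -1.000e+00]] 9.449916878615127 [-0.53906671 -0.12055967 -0.11873726]
```

Call:
apply_moves(
  series=[
    {"x": 0,"y": 0,"z": -0.03,"wx": 0,"wy": 0,"wz": 0,"fingers": -1},
    {"x": 0,"y": 0,"z": -0.05,"wx": 0,"wy": 0,"wz": 0,"fingers": -1},
    {"x": 0,"y": 0,"z": -0.05,"wx": 0,"wy": 0,"wz": 0,"fingers": -1},
    {"x": 0,"y": 0,"z": -0.03,"wx": 0,"wy": 0,"wz": 0,"fingers": -1},
    {"x": 0,"y": 0,"z": 0,"wx": 0,"wy": 0,"wz": 0,"fingers": -1},
  ],
)

```text
clock: 10.62
tool_pos: [0.4429, 0.2108, 0.1437]
eef_rot: [0.994, 0.111, -0.001, 0.001]
contact_force: [0.2, 0.4, -1.6]
opening: 0.109
```

Run:
```python
from h import *
print(get_state()["tool_pos"]);plan([.4475,-.102,.12],.019,8)
```

```text
[0.44285616 0.21081178 0.14372556]
clock 10.625 n 8 mm/row 39.2 deg/row 1.5 turn/row [0.0001 0.0001 0.0081]
[-0.0101  0.0478  0.0038]
[-0.0088  0.0481  0.0038]
[-0.0076  0.0483  0.0038]
[-0.0064  0.0485  0.0038]
[-0.0052  0.0486  0.0037]
[-0.0039  0.0487  0.0037]
[-0.0027  0.0488  0.0037]
[-0.0014  0.0489  0.0037]
```

Call:
apply_moves(
  series=[
    {"x": -0.01,"y": 0.035,"z": 0.003,"wx": 0,"wy": 0,"wz": 0.008,"fingers": -1},
    {"x": -0.009,"y": 0.048,"z": 0.003,"wx": 0,"wy": 0,"wz": 0.008,"fingers": -1},
    {"x": -0.008,"y": 0.048,"z": 0.003,"wx": 0,"wy": 0,"wz": 0.008,"fingers": -1},
    {"x": -0.006,"y": 0.048,"z": 0.003,"wx": 0,"wy": 0,"wz": 0.008,"fingers": -1},
    {"x": -0.005,"y": 0.048,"z": 0.003,"wx": 0,"wy": 0,"wz": 0.008,"fingers": -1},
    {"x": -0.004,"y": 0.045,"z": 0.003,"wx": 0,"wy": 0,"wz": 0.008,"fingers": -1},
    {"x": -0.003,"y": 0.025,"z": 0,"wx": 0,"wy": 0,"wz": 0.008,"fingers": -1},
    {"x": 0,"y": 0,"z": 0,"wx": 0,"wy": 0,"wz": 0.008,"fingers": -1},
  ],
)

```text
clock: 11.62
tool_pos: [0.4372, -0.0373, 0.12]
eef_rot: [1.0, 0.008, -0.009, 0.001]
contact_force: [-0.2, 0.0, -2.0]
opening: 0.11
```

Call:
apply_moves(
  series=[
    {"x": 0,"y": 0,"z": 0,"wx": 0,"wy": 0,"wz": 0,"fingers": -1},
  ],
)

```text
clock: 11.75
tool_pos: [0.437, -0.0361, 0.1194]
eef_rot: [1.0, 0.008, -0.009, 0.001]
contact_force: [-0.2, 0.4, -1.7]
opening: 0.105
```

Run:
```python
from h import *
print(get_state()["tool_pos"]);plan([.4475,-.102,.085],.019,2)
```

```text
[ 0.43702769 -0.03613453  0.11940225]
clock 11.75 n 2 mm/row 37.5 deg/row 0.5 turn/row [ 0.0002  0.0029 -0.0004]
[0.0062 0.0412 0.0215]
[0.006  0.0413 0.0215]
```

Call:
apply_moves(
  series=[
    {"x": 0.006,"y": 0.041,"z": 0.008,"wx": 0,"wy": 0.004,"wz": 0,"fingers": -1},
    {"x": 0.006,"y": 0.04,"z": 0.008,"wx": 0,"wy": 0.002,"wz": 0,"fingers": -1},
    {"x": 0,"y": 0,"z": 0,"wx": 0,"wy": 0,"wz": 0,"fingers": -1},
    {"x": 0,"y": 0,"z": 0,"wx": 0,"wy": 0,"wz": 0,"fingers": -1},
  ],
)

```text
clock: 12.25
tool_pos: [0.4496, -0.0948, 0.1055]
eef_rot: [1.0, 0.015, 0.001, -0.002]
contact_force: [-0.3, 0.4, -1.4]
opening: 0.113
```

Run:
```python
from h import *
import pickle
m=camera_model("wrist");p,d=snapshot("wrist");np.save("pics/w4.npy",d);pickle.dump(m,open("pics/w4.pkl","wb"))
cv2.imwrite("pics/w4.png",p[:,:,::-1])
print(get_state()["tool_pos"]);plan([.4475,-.102,.071],.019,2)
```

```text
[ 0.44957771 -0.09490836  0.10554554]
clock 12.3 n 2 mm/row 17.7 deg/row 0.3 turn/row [-0.0005 -0.0004  0.0017]
[-0.0015  0.0045  0.0216]
[-0.0014  0.0044  0.0216]
```

View pics/w4.png

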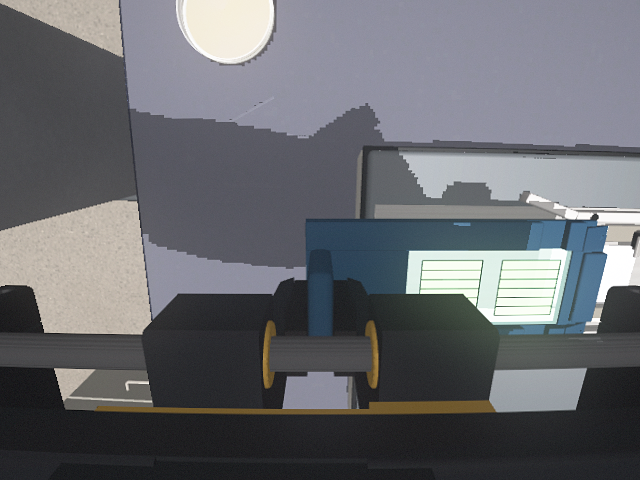

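The carrier is held level and parallel to the deck edge, with its left edge at rows 219–226 and the front at column ~600. I'll lower it into the mouth.

Call:
apply_moves(
  series=[
    {"x": -0.003,"y": 0.009,"z": 0.006,"wx": -0.001,"wy": 0,"wz": 0.003,"fingers": -1},
    {"x": 0,"y": 0,"z": 0.012,"wx": 0,"wy": 0,"wz": 0,"fingers": -1},
    {"x": 0,"y": 0,"z": 0.012,"wx": 0,"wy": 0,"wz": 0,"fingers": -1},
    {"x": 0,"y": 0,"z": 0,"wx": 0,"wy": 0,"wz": 0,"fingers": -1},
  ],
)

```text
clock: 12.8
tool_pos: [0.4474, -0.0999, 0.0799]
eef_rot: [1.0, 0.012, 0.001, -0.0]
contact_force: [0.3, 0.7, -0.3]
opening: 0.104
```

Run:
```python
from h import *
s=get_state();print(s["tool_pos"],s["contact_force"]);plan([.4475,-.102,.0695],.019,1)
```

```text
[ 0.44742198 -0.09993314  0.07989755] [ 0.29074229  0.7402738  -0.33670058]
clock 12.8 n 1 mm/row 10.6 deg/row 0.3 turn/row [-0.0002 -0.0007  0.0016]
[0.     0.0026 0.013 ]
```

Call:
apply_moves(
  series=[
    {"x": 0,"y": 0.003,"z": 0.008,"wx": 0,"wy": 0,"wz": 0.002,"fingers": -1},
    {"x": 0,"y": 0,"z": 0.005,"wx": 0,"wy": 0,"wz": 0,"fingers": -1},
    {"x": 0,"y": 0,"z": 0,"wx": 0,"wy": 0,"wz": 0,"fingers": -1},
  ],
)

```text
clock: 13.18
tool_pos: [0.4476, -0.1024, 0.0687]
eef_rot: [1.0, 0.009, 0.001, -0.0]
contact_force: [0.0, -0.8, -1.0]
opening: 0.108
```

Run:
```python
from h import *
s=get_state();print(s["tool_pos"],s["contact_force"]);plan([.4675,-.1016,.069],.019,1)
```

```text
[ 0.44764149 -0.1023994   0.0686738 ] [ 0.03498302 -0.84763458 -0.96209265]
clock 13.175 n 1 mm/row 19.9 deg/row 0.2 turn/row [-0.0003 -0.0008 -0.0005]
[ 0.0248 -0.0006 -0.0003]
```

Call:
apply_moves(
  series=[
    {"x": 0.012,"y": 0,"z": 0.001,"wx": 0,"wy": 0,"wz": 0,"fingers": -1},
    {"x": 0.012,"y": -0.0005,"z": 0,"wx": 0,"wy": 0,"wz": 0,"fingers": -1},
    {"x": 0,"y": 0,"z": 0,"wx": 0,"wy": 0,"wz": 0,"fingers": -1},
  ],
)

```text
clock: 13.55
tool_pos: [0.4691, -0.1016, 0.0684]
eef_rot: [1.0, 0.009, 0.002, -0.001]
contact_force: [-0.2, 0.1, -1.1]
opening: 0.106
```

Run:
```python
from h import *
s=get_state();print(s["tool_pos"],s["contact_force"],s["moment"]);plan([.4875,-.1013,.0685],.019,1)
```

```text
[ 0.46907228 -0.10156512  0.06841424] [-0.1644125   0.13301444 -1.07331503] [ 0.00977377  0.00362325 -0.02050557]
clock 13.55 n 1 mm/row 18.4 deg/row 0.3 turn/row [-0.0003 -0.0013 -0.0006]
[ 0.023   0.0001 -0.    ]
```

Call:
apply_moves(
  series=[
    {"x": 0.012,"y": 0,"z": 0,"wx": 0,"wy": -0.001,"wz": 0,"fingers": -1},
    {"x": 0.012,"y": 0,"z": 0,"wx": 0,"wy": 0,"wz": 0,"fingers": -1},
    {"x": 0.012,"y": 0,"z": 0,"wx": 0,"wy": 0,"wz": 0,"fingers": -1},
  ],
)

```text
clock: 13.92
tool_pos: [0.4993, -0.1012, 0.0685]
eef_rot: [1.0, 0.008, 0.0, -0.001]
contact_force: [-0.4, -0.1, -2.2]
opening: 0.11
```

Run:
```python
from h import *
s=get_state();print(s["tool_pos"],s["contact_force"],s["moment"]);plan([.520,-.1007,.0685],.019,1)
```

```text
[ 0.49927355 -0.1012244   0.06847711] [-0.41709354 -0.13084718 -2.23415259] [-0.05330259 -0.03732163 -0.02481201]
clock 13.925 n 1 mm/row 20.7 deg/row 0.1 turn/row [-0.0004 -0.0001 -0.0007]
[ 0.0259 -0.0002 -0.    ]
```

Call:
apply_moves(
  series=[
    {"x": 0.01,"y": 0,"z": 0,"wx": 0,"wy": 0,"wz": 0,"fingers": -1},
    {"x": 0.01,"y": 0,"z": 0,"wx": 0,"wy": 0,"wz": 0,"fingers": -1},
    {"x": 0,"y": 0,"z": 0,"wx": 0,"wy": 0,"wz": 0,"fingers": -1},
  ],
)

```text
clock: 14.3
tool_pos: [0.5075, -0.1015, 0.0687]
eef_rot: [1.0, 0.009, -0.008, 0.001]
contact_force: [2.8, -0.2, 2.8]
opening: 0.107
```

Run:
```python
from h import *
s=get_state();print(s["tool_pos"],s["contact_force"],s["moment"]);plan([.5305,-.1005,.0685],.019,1)
```

```text
[ 0.5074931  -0.10151075  0.06865004] [ 2.8155723  -0.236932    2.83430312] [ 0.11970498 -0.87693328  0.04707263]
clock 14.3 n 1 mm/row 23.0 deg/row 1.0 turn/row [ 0.0007  0.0054 -0.0005]
[ 0.0288 -0.0008 -0.0003]
```

Call:
apply_moves(
  series=[
    {"x": 0.012,"y": 0,"z": 0,"wx": 0,"wy": 0.005,"wz": 0,"fingers": -1},
    {"x": 0.012,"y": 0,"z": 0,"wx": 0,"wy": 0.003,"wz": 0,"fingers": -1},
  ],
)

```text
clock: 14.55
tool_pos: [0.5112, -0.1023, 0.0681]
eef_rot: [1.0, 0.009, -0.011, 0.004]
contact_force: [-20.6, 2.1, 25.0]
opening: 0.107
```

Run:
```python
from h import *
s=get_state();print(s["tool_pos"],s["contact_force"],s["moment"]);plan([.5305,-.1005,.0685],.019,1)
```

```text
[ 0.51122384 -0.10225525  0.06812872] [-20.58174775   2.07751957  25.02995571] [0.70406602 3.67350924 0.06998833]
clock 14.55 n 1 mm/row 19.4 deg/row 1.3 turn/row [ 0.0025  0.0069 -0.0002]
[ 0.0241 -0.0017 -0.001 ]
```

Call:
apply_moves(
  series=[
    {"x": 0.014,"y": -0.001,"z": -0.001,"wx": 0,"wy": 0,"wz": 0,"fingers": -1},
    {"x": 0.014,"y": 0,"z": -0.001,"wx": 0,"wy": 0,"wz": 0,"fingers": -1},
  ],
)

```text
clock: 14.8
tool_pos: [0.5149, -0.1026, 0.0681]
eef_rot: [1.0, 0.01, -0.029, 0.007]
contact_force: [-17.7, 1.1, 13.4]
opening: 0.11
```

Run:
```python
from h import *
s=get_state();print(s["tool_pos"],s["contact_force"],s["moment"]);plan([.5305,-.1005,.0685],.019,1)
```

```text
[ 0.51487328 -0.10255032  0.06813727] [-17.72845673   1.08934733  13.40564423] [0.40337064 2.59765035 0.12697275]
clock 14.8 n 1 mm/row 15.8 deg/row 3.4 turn/row [0.0045 0.0185 0.0002]
[ 0.0195 -0.0022 -0.0016]
```

Run:
```python
from h import *
m=camera_model("wrist");p,d=snapshot("wrist");C=cloud(m,d)
q,_=snapshot("side")
c=cv2.resize(q[270:390,280:450,::-1],None,fx=3,fy=3,interpolation=cv2.INTER_CUBIC)
w=cv2.resize(p[160:400,260:640,::-1],None,fx=1.35,fy=1.35)
h=max(c.shape[1],w.shape[1]);cat=np.zeros((c.shape[0]+w.shape[0],h,3),np.uint8) 
cat=np.vstack([np.pad(a,((0,0),(0,h-a.shape[1]),(0,0))) for a in(c[:270],w)]);print(cat.shape)
cv2.imwrite("pics/s5.png",cat[:600])
hsv=cv2.cvtColor(p,cv2.COLOR_RGB2HSV);k=(hsv[...,0]>97)&(hsv[...,0]<113)&(hsv[...,1]>90)&(d>0)&(C[...,2]>.05)&(C[...,2]<.08)&(C[...,1]>-.09)
P=C[k];x=P[:,0]
for a in np.arange(.5,.70,.02):
    s=(x>a)&(x<a+.02)
    if s.sum()>5: print(round(a,2),s.sum(),np.median(P[s,2]).round(4),P[s,1].max().round(4))
print("front x",np.percentile(x,99.8), "tool",get_state()["tool_pos"],get_state()["contact_force"])
```

```text
(594, 513, 3)
0.5 901 0.0622 -0.0661
0.52 2103 0.0615 -0.0656
0.54 2015 0.0616 -0.065
0.56 223 0.062 -0.0649
0.58 11 0.0621 -0.0645
0.6 48 0.0619 -0.0633
0.62 917 0.0586 -0.0627
0.64 760 0.059 -0.0627
front x 0.6569789255794249 tool [ 0.51667799 -0.1024673   0.06819273] [-14.18493847   1.23433889  10.91826772]
```

View pics/s5.png

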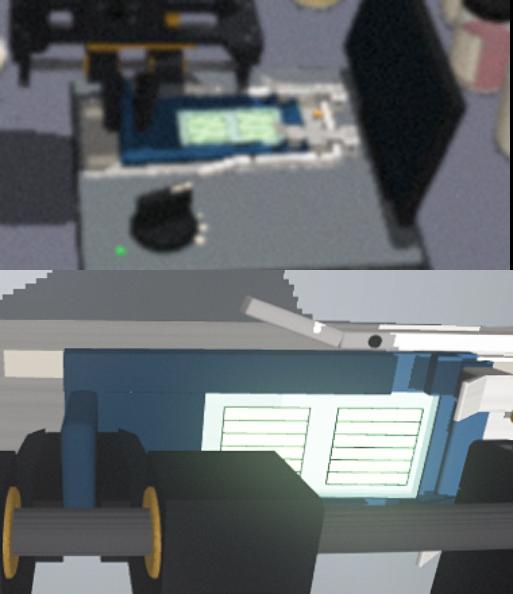

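The carrier is flat on the stage, with its front about 18 mm before the stop and the rollers climbing the bevels. Only the tool has tilted, so I'll keep pushing and counter the tilt.

Call:
apply_moves(
  series=[
    {"x": 0.015,"y": -0.001,"z": -0.001,"wx": 0.002,"wy": 0.008,"wz": 0,"fingers": -1},
    {"x": 0.015,"y": -0.001,"z": -0.001,"wx": 0.002,"wy": 0.008,"wz": 0,"fingers": -1},
  ],
)

```text
clock: 15.15
tool_pos: [0.5269, -0.1018, 0.0682]
eef_rot: [1.0, 0.01, -0.015, 0.003]
contact_force: [-17.2, 1.8, 10.7]
opening: 0.107
```

Run:
```python
from h import *
s=get_state();print(s["tool_pos"],s["contact_force"],s["moment"]);plan([.5305,-.1005,.0685],.019,1)
```

```text
[ 0.52692722 -0.10183778  0.06816683] [-17.16693199   1.7517343   10.6890852 ] [2.17410138e-01 3.50107069e+00 1.16688161e-03]
clock 15.15 n 1 mm/row 3.8 deg/row 1.8 turn/row [0.0018 0.0098 0.0003]
[ 0.0045 -0.0016 -0.0006]
```

Call:
apply_moves(
  series=[
    {"x": 0.014,"y": -0.001,"z": -0.001,"wx": 0.001,"wy": 0.006,"wz": 0,"fingers": -1},
  ],
)

```text
clock: 15.28
tool_pos: [0.5271, -0.1018, 0.0681]
eef_rot: [1.0, 0.01, -0.017, 0.003]
contact_force: [-25.5, 0.2, 22.8]
opening: 0.109
```

Run:
```python
from h import *
s=get_state();print(s["tool_pos"],s["contact_force"],s["moment"]);plan([.5305,-.1005,.0685],.019,1)
```

```text
[ 0.52706789 -0.10182693  0.06807069] [-25.54591105   0.16216699  22.75496236] [0.25812967 4.54936472 0.05387694]
clock 15.275 n 1 mm/row 3.7 deg/row 2.0 turn/row [0.002  0.0107 0.0002]
[ 0.0043 -0.0016 -0.0007]
```

Call:
apply_moves(
  series=[
    {"x": 0.017,"y": -0.001,"z": -0.003,"wx": 0.001,"wy": 0.004,"wz": 0,"fingers": -1},
  ],
)

```text
clock: 15.4
tool_pos: [0.5306, -0.1018, 0.0689]
eef_rot: [1.0, 0.01, -0.02, 0.003]
contact_force: [-23.6, 0.0, 8.1]
opening: 0.108
```

Run:
```python
from h import *
s=get_state();print(s["tool_pos"],s["contact_force"],s["moment"]);plan([.5305,-.1005,.0685],.019,1)
```

```text
[ 0.53060571 -0.10183199  0.06889571] [-23.59849745   0.03160776   8.12688124] [0.09491004 4.28680898 0.02837066]
clock 15.4 n 1 mm/row 1.4 deg/row 2.4 turn/row [0.002  0.0129 0.0003]
[-0.0001 -0.0017  0.0005]
```

Run:
```python
from h import *
m=camera_model("wrist");p,d=snapshot("wrist");C=cloud(m,d)
cv2.imwrite("pics/w6.png",cv2.resize(p[160:320,430:640,::-1],None,fx=3.6,fy=3.6,interpolation=cv2.INTER_CUBIC))
hsv=cv2.cvtColor(p,cv2.COLOR_RGB2HSV);k=(hsv[...,0]>97)&(hsv[...,0]<113)&(hsv[...,1]>90)&(d>0)&(C[...,2]>.05)&(C[...,2]<.08)&(C[...,1]>-.12)
P=C[k];print("front x",np.percentile(P[:,0],[99,99.8,100]))
for y in(-.0705,-.072,-.123):
  k=(np.abs(C[...,1]-y)<.003)&(d>0);Q=C[k]
  print(y,[(round(a,3),Q[(abs(Q[:,0]-a)<.002),2].max().round(4) if (abs(Q[:,0]-a)<.002).any() else None) for a in np.arange(.61,.69,.006)])
s=get_state();print(s["tool_pos"],s["contact_force"])
```

```text
front x [0.67250073 0.67330237 0.67451888]
-0.0705 [(np.float64(0.61), np.float64(0.1448)), (np.float64(0.616), np.float64(0.064)), (np.float64(0.622), np.float64(0.0634)), (np.float64(0.628), np.float64(0.0794)), (np.float64(0.634), np.float64(0.0764)), (np.float64(0.64), np.float64(0.0729)), (np.float64(0.646), np.float64(0.0722)), (np.float64(0.652), np.float64(0.0718)), (np.float64(0.658), np.float64(0.0715)), (np.float64(0.664), np.float64(0.0712)), (np.float64(0.67), np.float64(0.0717)), (np.float64(0.676), np.float64(0.0629)), (np.float64(0.682), np.float64(0.0612)), (np.float64(0.688), None)]
-0.072 [(np.float64(0.61), np.float64(0.1455)), (np.float64(0.616), np.float64(0.0637)), (np.float64(0.622), np.float64(0.0634)), (np.float64(0.628), np.float64(0.0794)), (np.float64(0.634), np.float64(0.0768)), (np.float64(0.64), np.float64(0.0729)), (np.float64(0.646), np.float64(0.0723)), (np.float64(0.652), np.float64(0.0718)), (np.float64(0.658), np.float64(0.0715)), (np.float64(0.664), np.float64(0.0712)), (np.float64(0.67), np.float64(0.0717)), (np.float64(0.676), np.float64(0.0696)), (np.float64(0.682), None), (np.float64(0.688), None)]
-0.123 [(np.float64(0.61), None), (np.float64(0.616), None), (np.float64(0.622), np.float64(0.0621)), (np.float64(0.628), np.float64(0.0625)), (np.float64(0.634), np.float64(0.0623)), (np.float64(0.64), np.float64(0.0616)), (np.float64(0.646), np.float64(0.0575)), (np.float64(0.652), None), (np.float64(0.658), None), (np.float64(0.664), np.float64(0.0602)), (np.float64(0.67), np.float64(0.0592)), (np.float64(0.676), np.float64(0.0572)), (np.float64(0.682), None), (np.float64(0.688), None)]
[ 0.53071435 -0.10181784  0.06880524] [-18.72024961   0.37458782   6.11474706]
```

View pics/w6.png

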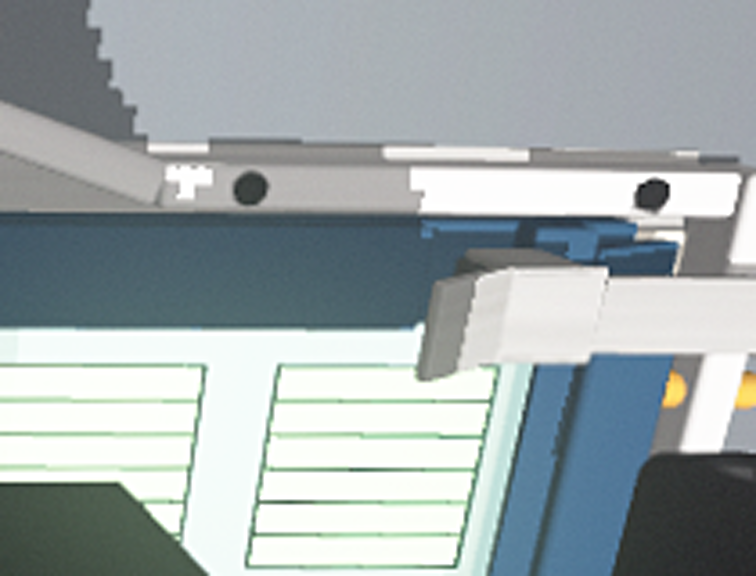

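The left clip's lip is at z 0.079, which is its rest height, so that clip is down. The front is about 2.5 mm before the stop. I'll relax the push, open the fingers and lift.

Call:
apply_moves(
  series=[
    {"x": 0,"y": 0,"z": 0,"wx": 0,"wy": 0,"wz": 0,"fingers": -1},
    {"x": 0,"y": 0,"z": 0,"wx": 0,"wy": 0,"wz": 0,"fingers": -0.4},
    {"x": 0,"y": 0,"z": 0,"wx": 0,"wy": 0,"wz": 0,"fingers": -0.4},
    {"x": 0,"y": 0,"z": 0,"wx": 0,"wy": 0,"wz": 0,"fingers": -0.4},
    {"x": 0,"y": 0,"z": -0.03,"wx": 0,"wy": 0,"wz": 0,"fingers": -0.4},
    {"x": 0,"y": 0,"z": -0.06,"wx": 0,"wy": 0,"wz": 0,"fingers": -0.4},
    {"x": -0.02,"y": 0.03,"z": -0.06,"wx": 0,"wy": 0,"wz": 0,"fingers": -0.4},
    {"x": -0.03,"y": 0.06,"z": -0.06,"wx": 0,"wy": 0.01,"wz": 0,"fingers": 0},
  ],
)

```text
clock: 16.45
tool_pos: [0.5042, -0.1648, 0.2345]
eef_rot: [1.0, 0.014, -0.005, 0.001]
contact_force: [0.8, -1.5, -0.0]
opening: 0.393
```

Call:
apply_moves(
  series=[
    {"x": 0,"y": 0.05,"z": -0.04,"wx": 0,"wy": 0,"wz": 0,"fingers": 0},
    {"x": 0,"y": 0,"z": 0,"wx": 0,"wy": 0,"wz": 0,"fingers": 0},
  ],
)

```text
clock: 16.7
tool_pos: [0.5051, -0.2103, 0.2707]
eef_rot: [1.0, 0.011, -0.003, 0.003]
contact_force: [0.1, 0.8, -0.1]
opening: 0.498
```

Run:
```python
from h import *
m=camera_model("wrist");p,d=snapshot("wrist");C=cloud(m,d)
o,dd=m["world_from_camera"][:3,3],None
W=np.linalg.inv(m["world_from_camera"])
c=W@np.array([.60,-.12,.06,1]);uv=cv2.projectPoints(np.array([[c[0],-c[1],-c[2]]]),np.zeros(3),np.zeros(3),m["camera_matrix"],m["dist_coeffs"])[0].ravel();print(uv)
u,v=uv.astype(int);a,b=max(0,v-90),max(0,u-120)
cv2.imwrite("pics/w7.png",cv2.resize(p[a:a+180,b:b+240,::-1],None,fx=3.2,fy=3.2,interpolation=cv2.INTER_CUBIC));print(a,b)
hsv=cv2.cvtColor(p,cv2.COLOR_RGB2HSV);k=(hsv[...,0]>97)&(hsv[...,0]<113)&(hsv[...,1]>90)&(d>0)&(C[...,2]>.05)&(C[...,2]<.08)&(C[...,0]>.5)&(C[...,0]<.69)&(C[...,1]<-.05)&(C[...,1]>-.15)
P=C[k];print("front x",np.percentile(P[:,0],[99,99.8,100]))
for y in(-.072,-.1235):
  k=(np.abs(C[...,1]-y)<.004)&(d>0);Q=C[k]
  print(y,[(round(float(a),3),float(Q[(abs(Q[:,0]-a)<.0025),2].max().round(4)) if (abs(Q[:,0]-a)<.0025).any() else None) for a in np.arange(.61,.69,.005)])
k=(np.abs(C[...,2]-.09)<.004)&(np.hypot(C[...,0]-.539,C[...,1]+.196)<.026)&(d>0);Q=C[k][:,:2]
if len(Q)>50: w,V=np.linalg.eigh(np.cov(Q.T));print("knob",len(Q),np.degrees(np.arctan(-V[0,1]/V[1,1])))
s=get_state();print(s["clock"],s["tool_pos"],s["contact_force"])
```

```text
[416.91073033 125.96339543]
35 296
front x [0.67195492 0.67282675 0.67341084]
-0.072 [(0.61, 0.0636), (0.615, 0.0636), (0.62, 0.0637), (0.625, 0.079), (0.63, 0.0787), (0.635, 0.0761), (0.64, 0.0735), (0.645, 0.0717), (0.65, 0.0723), (0.655, 0.0719), (0.66, 0.0715), (0.665, 0.0717), (0.67, 0.0719), (0.675, 0.0715), (0.68, 0.0723), (0.685, 0.0715)]
-0.1235 [(0.61, 0.0635), (0.615, 0.0636), (0.62, 0.0641), (0.625, 0.0789), (0.63, 0.079), (0.635, 0.077), (0.64, 0.0741), (0.645, 0.0723), (0.65, 0.0724), (0.655, 0.072), (0.66, 0.0715), (0.665, 0.0722), (0.67, 0.0716), (0.675, 0.0715), (0.68, 0.0715), (0.685, 0.0718)]
knob 447 -71.07948719380988
16.75 [ 0.50434666 -0.20784978  0.2694512 ] [-0.30871282  0.29119231 -0.01488526]
```

View pics/w7.png

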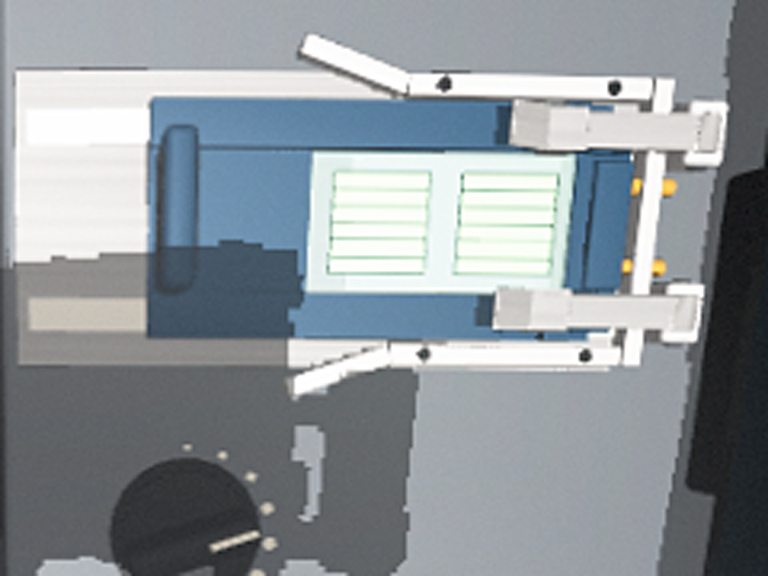

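Both clips are level with their lips at rest height, the front is about 2.5 mm before the stop, and the knob is at -71.1° from a zero of +1°. I'll hand in.

```bash
python3 -c "
from plant import *
print(get_state()['contact_force']);print(finish_job())"
```

```text
[-0.30871282  0.29119231 -0.01488526]
the job is handed in; nothing more can be done
None
```

I turned the magnification knob three clicks clockwise. I then slid the carrier under both clips until they snapped into its notches, let go, and handed the job in at about 17 s.

My last checks came from one wrist-camera view after letting go:
- **Slide:** the front edge is about 2.5 mm before the end stop, good to 1–2 mm, and it lies flat between the guides.
- **Clips:** both arms are level, with their lips 24 mm above the deck. That is their rest height, so both are down in the notches.
- **Knob:** it has turned 72.1° from its start, against 72° for three clicks.
- **Robot:** it was clear of everything when I handed in, with no contact force.

Two points I did not fully confirm:
- **Push force:** the wrist force reached about 26 N along the push (34 N in all), working against the clips and buffer pins. I had no direct reading of the force on the end stop. The gap left at the stop suggests the glass never reached it.
- **Bystanders:** I made no separate final check of the cup, counter and dish. The arm only passed well above the dish and never went near the cup or the counter at low height.

The tool tilted up to 3.4° while pushing, but depth readings taken then showed the carrier itself stayed flat.

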